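# Plant-stand post: find the full-depth hole and seat the post in it

### The arm

A 7-joint arm with a two-finger parallel gripper is mounted at the origin on the work surface. World frame = base frame: x ahead of the robot, y to its left, z up, the work surface at z = 0. Lengths are in m, angles in rad, forces in N, time in s.
With the tool pointing down it reaches from about 0.4 to 0.85 m from the base axis. Payload 4.5 kg.
Tool frame: the origin (TCP) lies on the centre line of the jaws, within the pads' length; the fingertips stand r.tips_ahead ahead of it and the grasp point (between the pads) is the TCP (r.tips_ahead is the distance from the TCP to the fingertips, in m); z points along the fingers, y is the direction in which the jaws open and shut (so a half turn about z gives the same grasp; the last joint's range is limited). The gripper opens to 88 mm and grips with 3 to 60 N. Pads are 18 mm wide; open, the fingers measure 123 mm over their backs; the gripper's body (75 mm by 187 mm) begins 45 mm behind the grasp point.
Start: joints at [-1.259, 0.689, -0.195, 1.565, 0.157, 0.902, -0.215], TCP at [0.171, 0.601, 0.258] pointing down, gripper open.
Joint ranges: [-3.01, 3.01], [-0.46, 2.08], [-1.47, 1.51], [0.13, 2.56], [-1, 4.14], [0.04, 2.09], [-2.66, 2.66]. Speed limits (rad/s): [2.57, 2.57, 3.14, 3.14, 3.14, 3.14, 3.14].

### API

Orientations are given as a unit quaternion [x, y, z, w].
In Python, from plant import r gives the robot as it stands.
- The arm moves only by the shell command python3 -m inch 'ROWS' [FORCE]. ROWS is JSON, a list of rows, each a list of 5 numbers: the shift along the world's x, y, z in units of 25 mm (1.0 is 25 mm), then the turn about the world's z in units of 6 degrees (1.0 is 6 degrees), then the finger opening in mm, from 0 to 88.1. A call has 1 to 5 rows; each row shifts and turns the commanded pose from where the row before left it; what a row does not reach is not made up. A row lasts 1/10 s, in which the tool goes at most 50 mm and 8.59 degrees, less where a joint would pass 70% of its speed; a pose out of reach is approached as far as the arm can. A call is refused whole if a number of a shift passes 1 or a number of a turn 1, either way. A call with a gripper value outside its range is refused whole. The fingers move at their own pace and stop on an object; FORCE is the grip in N (left out, the last holds). Time passes only in rows, so rows that do not move let the fingers close. It gives the time, the measured TCP pose, the force and the opening at its end, in the units of the state.
- r.get_state(): the state, without advancing time (a new reading comes with each control period).
- r.snapshot(name): name is "side" or "top"; returns a dict with "pixels" (480x640x3 uint8, red, green, blue), "range_z" (480x640 float32, m along the optical axis (not along the pixel's ray), 0 where there is no reading), "K" (3x3 intrinsics, pixels), "position" and "attitude" of the camera in the world. Camera axes: x right, y up, looking along -z (the intrinsics and any distortion apply to the point x, -y, -z); pixel columns grow to the right and rows downward; lengths in m; the calibration is good to about 2 mm. A picture is of the moment at which its call begins.
- r.finish_job(): hands the job in, once; it reports no verdict.
The state is a dict: "clock": time; "q": joint angles; "qd": joint speeds; "joint_torque": joint torques, N m; "tool_pos": TCP position; "eef_rot": TCP orientation; "contact_force": force on the tool from outside, world axes, zero at the start; "moment": the same for the moment, N m; "opening": opening from 0.0 (shut) to 1.0 (fully open).
Only numpy, scipy, OpenCV 4.12 (cv2) and the standard library are available. Lean on these libraries where they do the work, as an engineer would, in place of code of your own. Each camera call takes 0.05 s, during which the arm holds its last target. There are 200 camera calls.

### The job

Only one of the three holes in the pine base has been drilled to full depth. Take the wooden post out of its rack by the blue cap, try it in the holes, pushing slowly against the stiff plug until it bottoms. In the hole where the red ring sinks level with the top of the base, press it firmly home with about 15 N for a moment and leave it standing there. Never ram the post, and leave the two paint jars and the flower pot where they are.

Things in the scene. Friction and masses are not known exactly. Their poses are not given: they have to be found in the camera images.
- post: loose round wooden post, 150 mm long, about 80 g, at the start upright with its lower 30 mm in the rack. Origin at the centre of its underside, z up along its axis. Shaft 16 mm thick, tapering to 11 mm at the tip. A red ring covers 45 to 50 mm above the underside. The top 45 mm is a blue cap 22 mm in diameter: the place to grip
- post_tip: the lowest, tapered 5 mm of the post (part of it, same origin): the end that meets the plug. Pressing it against anything with more than 30 N ruins it; a steady push of 10 to 20 N is right
- rack: fixed plywood block, 90 x 90 x 40 mm high, origin at the centre of its underside; one central hole 19 mm wide and 30 mm deep holds the post upright
- base: fixed pine block, 84 mm (x) by 220 mm (y) and 62 mm high, origin at the centre of its underside, flat glass pebbles 4 mm high along its two long top edges. Three vertical blind holes 18 mm wide in a row along its y axis, 65 mm apart. In one, different each time and not to be told by eye, the post bottoms 50 mm below the top face (ring level with it); in the others at 38 mm (ring stays in view)
- hole0 (a point): centre of the mouth of a hole, at the top face of the base, at y = -65 mm on the base. The mouth has a 2 mm chamfer. In every hole a black plug starts 12 to 22 mm below the top face; it slides down stiffly ahead of the post (5 to 8 N, plus 0.03 N per mm/s), stays where it is pushed, and bottoms on a rubber pad (5 N per mm, 5 mm at most, springs back on release)
- hole1 (a point): centre of the mouth of the middle hole, at the top face of the base; otherwise like hole0
- hole2 (a point): centre of the mouth of a hole, at the top face of the base, at y = +65 mm on the base; otherwise like hole0
- jar_yellow: loose paint jar with a yellow cap, 58 mm wide, 75 mm high, origin at the centre of its underside; a bystander
- jar_green: loose paint jar with a green cap, 58 mm wide, 75 mm high, origin at the centre of its underside; a bystander
- pot: loose empty terracotta flower pot, 84 mm wide, 80 mm high, origin at the centre of its underside; a bystander

How it is judged:
By the outcome, as a careful person would: the job done as asked, in the order asked, and still so for the second after the job is handed in, with the robot touching nothing.
It also fails if it takes over 69 s, if anything falls off the work surface, if the arm or the gripper's body presses on something with over 40 N, if the wrist force passes 120 N, or if a joint passes its speed limit or range.

## Working session

There is one attempt and no reset: what is moved stays moved. The work goes in short steps, Python scripts to look and compute and a shell command to move; the robot and the scene stay as the last step left them, time stands still between calls to the robot, and variables do not carry over. Pictures are saved under pics/ and viewed, about 8 in all and at most 12, crops included, and the job is handed in when it is done.

```bash
ls; mkdir -p pics
cat > h.py <<'E'
import numpy as np,cv2
from scipy.spatial.transform import Rotation as R
from plant import r
def cam(n):
    s=r.snapshot(n); return s
def rot(s):
    a=np.array(s["attitude"]); return a if a.shape==(3,3) else R.from_quat(a).as_matrix()
def cloud(s):
    K=np.array(s["K"]);d=s["range_z"];v,u=np.mgrid[:480,:640]
    p=np.stack([(u-K[0,2])/K[0,0]*d,-(v-K[1,2])/K[1,1]*d,-d],-1)
    return p@rot(s).T+np.array(s["position"])
def ray(s,u,v,z):
    K=np.array(s["K"]);d=rot(s)@np.array([(u-K[0,2])/K[0,0],-(v-K[1,2])/K[1,1],-1])
    o=np.array(s["position"]);return o+d*(z-o[2])/d[2]
def save(s,n): cv2.imwrite("pics/"+n,s["pixels"][:,:,::-1])
E
python3 - <<'E'
from h import *
for n in("top","side"):
    s=cam(n);save(s,n+"0.png");print(n,s["K"],s["position"],s["attitude"],[k for k in s])
    np.savez(n+"0.npz",**{k:s[k] for k in s})
print(r.get_state(),r.tips_ahead)
E
```

```text
pics
top [[433.10680406   0.         316.57174294]
 [  0.         433.10680406 243.08820926]
 [  0.           0.           1.        ]] [ 0.51103697 -0.01425723  0.84956534] [-0.06315533  0.04771219  0.71195013 -0.69775495] ['pixels', 'range_z', 'K', 'position', 'attitude']
side [[510.79031019   0.         320.16461076]
 [  0.         510.79031019 240.94133517]
 [  0.           0.           1.        ]] [0.31608731 0.48493457 0.58474127] [-0.11322585  0.39632624  0.87970887 -0.23710278] ['pixels', 'range_z', 'K', 'position', 'attitude']
{'clock': 0.1, 'q': array([-1.25923723,  0.68987746, -0.19451565,  1.56620798,  0.15729946,
        0.90251602, -0.21509901]), 'qd': array([-0.00040087, -0.0017826 , -0.0010896 , -0.00131935, -0.00149273,
       -0.00029597, -0.00175567]), 'joint_torque': array([-2.98250729e-03, -5.28498924e+01, -1.27117619e+00, -1.53840172e+01,
       -5.24978538e-02,  1.91927880e-03,  5.16737236e-05]), 'tool_pos': array([0.1712744 , 0.60052864, 0.25701278]), 'eef_rot': array([ 1.38399026e-01,  9.90376219e-01, -8.07733962e-04, -5.02986857e-05]), 'contact_force': array([ 0.69141729,  0.12089795, -0.28985334]), 'moment': array([-0.03595828, -0.04409853,  0.00109968]), 'opening': 1.000615747806272} 0.019
```

View pics/top0.png

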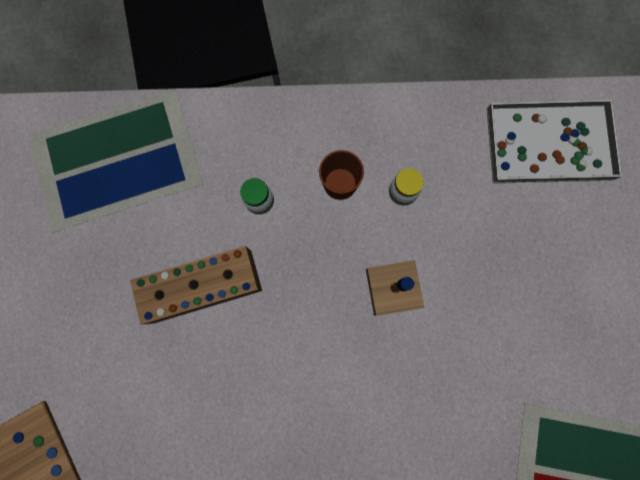

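View pics/side0.png

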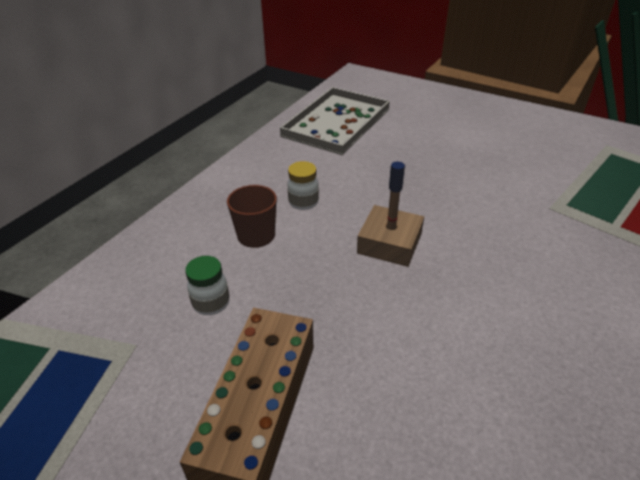

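The top view shows the base with holes near (159,295), (193,285) and (228,274), and the blue cap at (406,284). The green jar is at (256,190), the pot at (341,172) and the yellow jar at (408,183). The side view shows the post upright in the rack, cap at (397,175).

```bash
cat > m.py <<'E'
from h import *
T=dict(np.load("top0.npz"));S=dict(np.load("side0.npz"))
def blob(s,box,f):
    x0,y0,x1,y1=box;p=s["pixels"].astype(int);m=f(p);k=np.zeros(m.shape,bool);k[y0:y1,x0:x1]=1
    n,l,st,c=cv2.connectedComponentsWithStats((m&k).astype(np.uint8));o=[(st[i,4],c[i],l==i) for i in range(1,n)];return sorted(o,key=lambda a:-a[0])
dark=lambda p:p.sum(-1)<110
print("base top z 0.062 holes")
for s,cs in((T,[(159,295),(193,285),(228,274)]),(S,[(233,433),(254,383),(272,340)])):
    for u,v in cs:
        b=blob(s,(u-11,v-10,u+12,v+11),dark)
        print(b[0][0],b[0][1].round(1),ray(s,*b[0][1],.062).round(4))
blue=lambda p:(p[...,2]>p[...,0]*1.5)&(p[...,2]>p[...,1]*1.3)
b=blob(T,(380,265,430,310),blue)[0];print("cap top",b[0],b[1]);C=cloud(T);P=C[b[2]];print(P.min(0),P.max(0))
h=P[P[:,2]>.15];print(len(h),h.mean(0),h.min(0),h.max(0))
b=blob(S,(380,150,415,210),blue)[0];C2=cloud(S);P=C2[b[2]];print("side cap",b[0],b[1],np.median(P,0),ray(S,*b[1],.1375))
# block outlines
for s,Cc,n,z,box in((T,C,"base",.062,((0.3,.1),(.7,.6))),(T,C,"rack",.04,((.3,-.35),(.6,-.05)))):
    m=(abs(Cc[...,2]-z)<.008)&(Cc[...,0]>box[0][0])&(Cc[...,0]<box[1][0])&(Cc[...,1]>box[0][1])&(Cc[...,1]<box[1][1])
    print(n,m.sum(),cv2.minAreaRect(Cc[m][:,:2].astype(np.float32)),np.median(Cc[m][:,2]))
for n,(u,v) in dict(g=(255,188),y=(409,181)).items(): print(n,ray(T,u,v,.075))
print("pot",ray(T,341,172,.08))
E
python3 m.py
```

```text
base top z 0.062 holes
61 [159.  294.6] [0.5472 0.2909 0.062 ]
62 [193.3 284.3] [0.5647 0.2285 0.062 ]
58 [227.4 274.1] [0.5821 0.1661 0.062 ]
156 [232.8 433. ] [0.5448 0.2952 0.062 ]
112 [253.5 383. ] [0.5623 0.2331 0.062 ]
65 [271.  340.4] [0.5798 0.1713 0.062 ]
cap top 168 [405.28571429 283.67857143]
[ 0.51103697 -0.1517635   0.12549191] [ 0.56288645 -0.01425723  0.84956534]
147 [ 0.55227343 -0.13985372  0.16530097] [ 0.51103697 -0.1517635   0.15008728] [ 0.56288645 -0.01425723  0.84956534]
side cap 79 [397.4556962  165.62025316] [ 0.55152283 -0.13558841  0.15974854] [ 0.56358133 -0.1681643   0.1375    ]
base 5401 ((0.5638841390609741, 0.22927221655845642), (0.08450338244438171, 0.2215070277452469), 15.598801612854004) 0.06322703984093636
rack 2138 ((0.5524021983146667, -0.14193637669086456), (0.0899551510810852, 0.09016988426446915), 8.07358455657959) 0.04115217195682319
g [0.73973192 0.11388691 0.075     ]
y [ 0.74591825 -0.17093942  0.075     ]
pot [ 0.76476707 -0.04601448  0.08      ]
```

```bash
python3 -m inch '[[1,-0.8,0,0,60],[1,-0.9,0,0,60],[1,-0.9,0,0,60],[1,-0.9,0,0,60],[1,-0.9,0,0,60]]' 50
python3 -m inch '[[1,-0.9,0,0,60],[1,-0.9,0,0,60],[1,-0.9,0,0,60],[1,-0.9,0,0,60],[1,-0.9,0,0,60]]'
python3 -m inch '[[1,-0.9,0,0,60],[1,-0.9,0,0,60],[1,-0.9,0,0,60],[1,-0.9,0,0,60],[1,-0.9,0,0,60]]'
```

```text
clock: 0.6
tool_pos: [0.2972, 0.4898, 0.2574]
eef_rot: [0.138, 0.99, -0.0, -0.0]
contact_force: [-0.9, 0.3, 0.4]
opening: 0.68
clock: 1.1
tool_pos: [0.4221, 0.3773, 0.2574]
eef_rot: [0.138, 0.99, -0.0, -0.0]
contact_force: [0.1, 0.2, 0.0]
opening: 0.683
clock: 1.6
tool_pos: [0.5471, 0.2648, 0.2573]
eef_rot: [0.138, 0.99, -0.0, -0.0]
contact_force: [-0.2, 0.1, 0.4]
opening: 0.684
```

```bash
python3 -m inch '[[0.1,-1,0,0,60],[0.1,-1,0,0,60],[0,-1,0,0,60],[0,-1,0,0,60],[0,-1,0,0,60]]'
python3 -m inch '[[0,-1,0,0,60],[0,-1,0,0,60],[0,-1,0,0,60],[0,-1,0,0,60],[0,-1,0,0,60]]'
python3 -m inch '[[0,-1,0,0,60],[0,-1,0,0,60],[0,-1,0,0,60],[0,-1,0,0,60],[0,-1,0,0,60]]'
python3 -m inch '[[0,-1,0,0,60],[0,-0.15,0,0,60],[0,0,0,0,60]]'
python3 - <<'E'
from h import *
s=cam("side");c=s["pixels"][100:300,300:520];cv2.imwrite("pics/side1.png",cv2.resize(c,None,fx=3,fy=3)[:,:,::-1])
E
```

```text
clock: 2.1
tool_pos: [0.551, 0.1399, 0.2574]
eef_rot: [0.138, 0.99, -0.0, -0.0]
contact_force: [0.4, -0.7, -0.7]
opening: 0.68
clock: 2.6
tool_pos: [0.551, 0.015, 0.2574]
eef_rot: [0.138, 0.99, -0.0, -0.0]
contact_force: [1.3, 0.1, -0.1]
opening: 0.679
clock: 3.1
tool_pos: [0.551, -0.11, 0.2574]
eef_rot: [0.138, 0.99, 0.0, -0.0]
contact_force: [-0.4, -0.1, 0.2]
opening: 0.68
clock: 3.4
tool_pos: [0.5511, -0.1378, 0.2574]
eef_rot: [0.139, 0.99, 0.0, -0.0]
contact_force: [0.0, -0.4, 0.4]
opening: 0.678
```

View pics/side1.png

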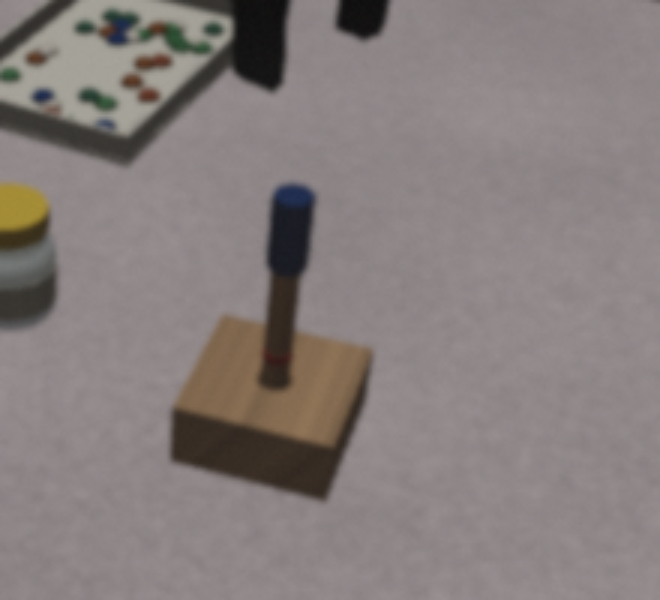

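Fingers (crop (260,85) and (360,35)) straddle the blue cap at crop (292,230). I'll descend and grip.

```bash
python3 -m inch '[[0.03,-0.06,-1,0,60],[0,0,-1,0,60],[0,0,-1,0,60],[0,0,-1,0,60],[0,0,-0.5,0,60]]'
python3 -m inch '[[0,0,-0.3,0,60],[0,0,0,0,40],[0,0,0,0,30],[0,0,0,0,24],[0,0,0,0,20]]' 20
python3 -m inch '[[0,0,0,0,10],[0,0,0,0,10],[0,0,0,0,10]]' 55
```

```text
clock: 3.95
tool_pos: [0.5514, -0.1366, 0.1435]
eef_rot: [0.137, 0.991, 0.001, -0.001]
contact_force: [0.2, 0.5, 0.5]
opening: 0.683
clock: 4.45
tool_pos: [0.5526, -0.1393, 0.1386]
eef_rot: [0.139, 0.99, 0.0, 0.001]
contact_force: [-0.8, -0.6, 0.8]
opening: 0.342
clock: 4.75
tool_pos: [0.5524, -0.1396, 0.1382]
eef_rot: [0.139, 0.99, -0.0, 0.0]
contact_force: [-0.5, -0.9, 3.3]
opening: 0.232
```

```bash
python3 -m inch '[[0,0,0.4,0,10],[0,0,0.6,0,10],[0,0,1,0,10],[0,0,1,0,10],[0,0,1,0,10]]'
python3 -m inch '[[0,0.5,0.4,0,10],[0,1,0,0,10],[0,1,0,0,10],[0,1,0,0,10],[0,0,0,0,10]]'
python3 -m inch '[[0,0,0,0,10]]'
python3 - <<'E'
from h import *
print(r.get_state()["tool_pos"])
for n in("top","side"):
    s=cam(n);save(s,n+"2.png");np.savez(n+"2.npz",**{k:s[k] for k in s})
im=r=None
a=cv2.imread("pics/side2.png");b=cv2.imread("pics/top2.png")
cv2.imwrite("pics/c2.png",np.hstack([cv2.resize(a[80:280,220:420],(400,400)),cv2.resize(b[180:380,270:470],(400,400))]))
E
```

```text
clock: 5.25
tool_pos: [0.5517, -0.1389, 0.239]
eef_rot: [0.138, 0.99, 0.0, -0.0]
contact_force: [0.2, -0.4, -1.2]
opening: 0.238
clock: 5.75
tool_pos: [0.5517, -0.0455, 0.2476]
eef_rot: [0.135, 0.991, 0.002, -0.001]
contact_force: [-0.0, 0.7, -1.2]
opening: 0.232
clock: 5.85
tool_pos: [0.5516, -0.0505, 0.2474]
eef_rot: [0.137, 0.991, 0.0, -0.001]
contact_force: [0.3, -1.4, -1.4]
opening: 0.229
[ 0.55163882 -0.05051871  0.24739712]
```

View pics/c2.png

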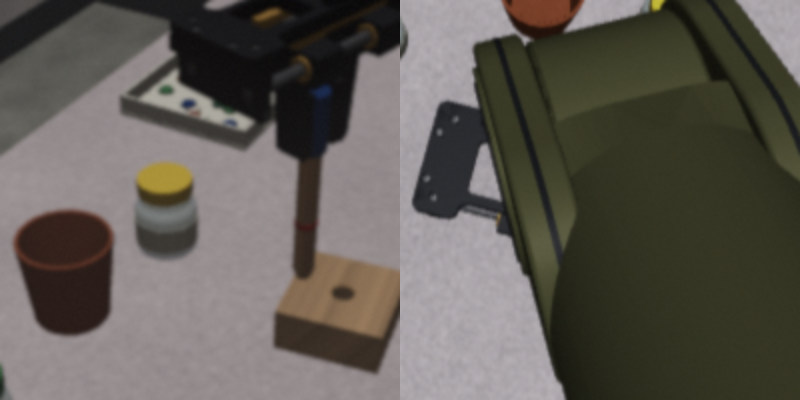

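The post is gripped and out of the rack: side crop shows ring at (306,226), tip at (304,278), i.e. full-image tip ≈(372,219). Next: measure tip offset relative to the TCP.

```bash
cat > t.py <<'E'
from h import *
def proj(s,p):
    K=np.array(s["K"]);c=rot(s).T@(np.array(p)-np.array(s["position"]));return np.array([K[0,2]+K[0,0]*c[0]/-c[2],K[1,2]+K[1,1]*c[1]/c[2]])
if __name__=="__main__":
    s=dict(np.load("side2.npz"));p=[.5516,-.0505]
    for z in(.15,.135,.12,.11): print(z,proj(s,p+[z]).round(1))
    C=cloud(s);g=s["pixels"].astype(int)
    for v in range(165,222,5):
        row=g[v,355:392].sum(-1);i=np.where(row<260)[0]+355
        if len(i): print(v,i.min(),i.max(),i.mean(),np.median(C[v,i],0).round(4))
    print(g[214:224,372].sum(-1),g[190,360:385].tolist()[:3])
    # base edges from side for offset: top-face corners
    S=dict(np.load("side0.npz"));C=cloud(S)
    m=(abs(C[...,2]-.062)<.008)&(C[...,0]>.45)&(C[...,0]<.7)&(C[...,1]>.08)&(C[...,1]<.4)
    print("side base",cv2.minAreaRect(C[m][:,:2].astype(np.float32)),np.median(C[m][:,2]))
    m=(abs(C[...,2]-.04)<.006)&(C[...,0]>.45)&(C[...,0]<.65)&(C[...,1]>-.25)&(C[...,1]<-.05)
    print("side rack",cv2.minAreaRect(C[m][:,:2].astype(np.float32)),np.median(C[m][:,2]))
E
python3 t.py
```

```text
0.15 [372.  200.2]
0.135 [371.4 208.6]
0.12 [370.8 216.8]
0.11 [370.5 222.1]
165 369 379 374.0 [ 0.5496 -0.0454  0.2121]
170 369 379 374.0 [ 0.5489 -0.0462  0.2042]
175 369 379 374.0 [ 0.5484 -0.0455  0.1957]
180 368 378 373.0 [ 0.5495 -0.0456  0.1881]
185 368 378 373.0 [ 0.5488 -0.0451  0.1807]
190 367 378 372.5 [ 0.5494 -0.0455  0.1711]
195 368 377 372.5 [ 0.5484 -0.0438  0.1635]
200 367 377 372.0 [ 0.5487 -0.0453  0.1541]
205 367 377 372.0 [ 0.5484 -0.0456  0.1458]
210 367 377 372.0 [ 0.5481 -0.0457  0.1356]
215 367 376 371.5 [ 0.5486 -0.0452  0.1274]
[120 118 125 117 148 217 284 317 329 325] [[152, 143, 144], [153, 144, 145], [151, 143, 144]]
side base ((0.5631256699562073, 0.23122699558734894), (0.08511382341384888, 0.22174659371376038), 15.670467376708984) 0.06243420062100569
side rack ((0.5523079037666321, -0.13908454775810242), (0.090400330722332, 0.09534838795661926), 8.414613723754883) 0.040179391036068324
```

```bash
python3 -m inch '[[0.2,0.5,0,0,10],[0.2,1,0,0,10],[0.2,1,0,0,10],[0.2,1,0,0,10],[0.2,1,0,0,10]]'
python3 -m inch '[[0.18,1,0,0,10],[0,1,0,0,10],[0,1,0,0,10],[0,0.8,0,0,10],[0,0.46,0,0,10]]'
python3 -m inch '[[0,0,0,0,10],[0,0,-0.5,0,10],[0,0,-0.5,0,10],[0,0,-0.5,0,10],[0,0,0,0,10]]'
python3 -m inch '[[0,0,0,0,10],[0,0,0,0,10]]'
python3 - <<'E'
from h import *
import json
print(r.get_state()["tool_pos"],r.get_state()["contact_force"])
s=cam("side");save(s,"side3.png");np.savez("side3.npz",**{k:s[k] for k in s})
cv2.imwrite("pics/c3.png",cv2.resize(s["pixels"][180:400,170:390,::-1],(600,600)))
E
```

```text
clock: 6.45
tool_pos: [0.5776, 0.0622, 0.2477]
eef_rot: [0.139, 0.99, 0.0, 0.0]
contact_force: [-1.3, -0.7, -0.2]
opening: 0.233
clock: 6.95
tool_pos: [0.5815, 0.1702, 0.2477]
eef_rot: [0.137, 0.991, 0.001, -0.0]
contact_force: [-0.7, -0.8, -1.1]
opening: 0.236
clock: 7.45
tool_pos: [0.5802, 0.1657, 0.2075]
eef_rot: [0.139, 0.99, -0.001, -0.002]
contact_force: [-1.0, 0.7, -1.4]
opening: 0.234
clock: 7.65
tool_pos: [0.582, 0.1673, 0.2105]
eef_rot: [0.139, 0.99, 0.0, 0.0]
contact_force: [-0.3, 0.2, -0.8]
opening: 0.235
[0.58195058 0.16726238 0.21050998] [-0.32193723  0.15925165 -0.79427721]
```

View pics/c3.png

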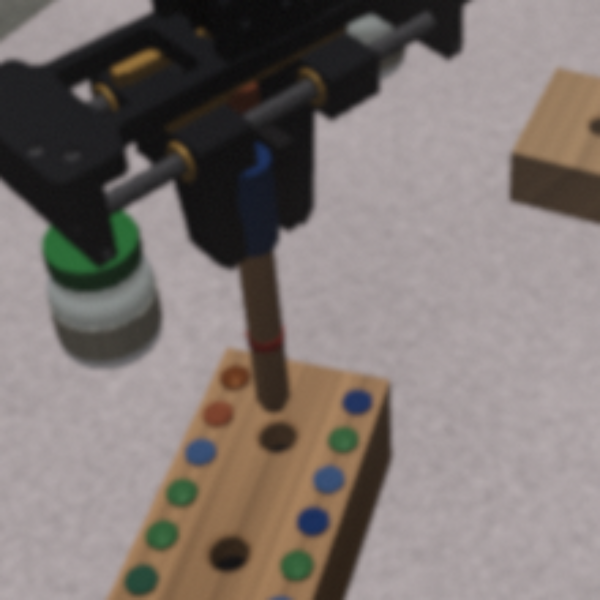

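Run:
```python
from t import *
s=dict(np.load("side3.npz"))
for z in(.11,.0825,.062): print(z,proj(s,[.58195,.16726,z]))
g=s["pixels"].astype(int)
for v in range(300,332,3):
    i=np.where(g[v,255:285].sum(-1)<230)[0]+255
    if len(i):print(v,i.min(),i.max(),i.mean())
print(g[324:350,271].sum(-1)); print(g[340,255:290].sum(-1))
print(ray(s,271.9,340.2,.062))
```

```text
0.11 [268.5196472  312.78725619]
0.0825 [270.23487226 327.25518244]
0.062 [271.45139614 337.51656343]
300 261 272 266.5
303 261 273 267.0
306 262 273 267.5
309 262 273 267.5
312 263 274 268.5
315 255 274 265.11764705882354
318 255 275 265.36842105263156
321 255 275 266.25
324 264 275 269.5
327 265 274 269.5
330 268 272 270.0
[119 119 117 119 117 117 174 266 323 322 271 192 142 128 130 131 129 124
 120 101 104 164 256 311 325 328]
[350 343 341 345 352 359 361 355 325 273 194 142 123 119 126 129 129 132
 135 136 136 140 159 213 287 337 362 368 366 361 356 371 387 387 358]
[0.5790355 0.1704876 0.062    ]
```

```bash
python3 -m inch '[[-0.06,0.08,-0.2,0,10],[0,0,-0.2,0,10],[0,0,-0.15,0,10],[0,0,-0.1,0,10],[0,0,-0.05,0,10]]'
python3 -m inch '[[0,0,-0.04,0,10],[0,0,-0.04,0,10],[0,0,-0.04,0,10],[0,0,-0.04,0,10],[0,0,-0.04,0,10]]'
```

```text
clock: 8.2
tool_pos: [0.58, 0.1692, 0.1923]
eef_rot: [0.138, 0.99, -0.0, -0.0]
contact_force: [-0.4, -0.8, -0.2]
opening: 0.234
clock: 8.7
tool_pos: [0.5801, 0.1693, 0.1877]
eef_rot: [0.138, 0.99, 0.0, 0.0]
contact_force: [-0.2, -0.6, -1.5]
opening: 0.231
```

```bash
python3 -m inch '[[0,0,-0.04,0,10],[0,0,-0.04,0,10],[0,0,-0.04,0,10],[0,0,-0.04,0,10],[0,0,-0.04,0,10]]'
python3 -m inch '[[0,0,-0.04,0,10],[0,0,-0.04,0,10],[0,0,-0.04,0,10]]'
```

```text
clock: 9.2
tool_pos: [0.5801, 0.1693, 0.1826]
eef_rot: [0.138, 0.99, 0.0, 0.0]
contact_force: [0.7, 0.3, -1.6]
opening: 0.233
clock: 9.5
tool_pos: [0.5801, 0.1693, 0.1797]
eef_rot: [0.138, 0.99, 0.0, 0.0]
contact_force: [-0.6, -1.0, -1.0]
opening: 0.234
```

The tip is about 10 mm into the mouth with no side load. Continuing toward the plug.

```bash
for i in 1; do python3 -m inch '[[0,0,-0.04,0,10],[0,0,-0.04,0,10],[0,0,-0.04,0,10],[0,0,-0.04,0,10],[0,0,-0.04,0,10]]'; done
python3 -m inch '[[0,0,-0.04,0,10],[0,0,-0.04,0,10],[0,0,-0.04,0,10],[0,0,-0.04,0,10],[0,0,-0.04,0,10]]'
python3 -m inch '[[0,0,-0.04,0,10],[0,0,-0.04,0,10],[0,0,-0.04,0,10],[0,0,-0.04,0,10],[0,0,-0.04,0,10]]'
```

```text
clock: 10.0
tool_pos: [0.5801, 0.1694, 0.1746]
eef_rot: [0.138, 0.99, 0.0, -0.0]
contact_force: [-0.2, 0.1, -0.9]
opening: 0.234
clock: 10.5
tool_pos: [0.5804, 0.1693, 0.1703]
eef_rot: [0.139, 0.99, 0.0, 0.0]
contact_force: [-0.9, -0.4, 5.3]
opening: 0.238
clock: 11.0
tool_pos: [0.5803, 0.1694, 0.1648]
eef_rot: [0.138, 0.99, 0.0, 0.0]
contact_force: [-0.0, -0.8, 5.0]
opening: 0.235
```

```bash
python3 -m inch '[[0,0,-0.04,0,10],[0,0,-0.04,0,10],[0,0,-0.04,0,10],[0,0,-0.04,0,10],[0,0,-0.04,0,10]]'
python3 -m inch '[[0,0,-0.04,0,10],[0,0,-0.04,0,10],[0,0,-0.04,0,10],[0,0,-0.04,0,10],[0,0,0,0,10]]'
```

```text
clock: 11.5
tool_pos: [0.5802, 0.1694, 0.1597]
eef_rot: [0.138, 0.99, 0.0, 0.0]
contact_force: [-1.3, -0.0, 4.4]
opening: 0.235
clock: 12.0
tool_pos: [0.5801, 0.1694, 0.1556]
eef_rot: [0.138, 0.99, 0.0, -0.0]
contact_force: [-0.2, -0.0, 3.6]
opening: 0.234
```

```bash
python3 -m inch '[[0,0,-0.04,0,10],[0,0,-0.04,0,10]]'
```

```text
clock: 12.2
tool_pos: [0.5802, 0.1694, 0.1537]
eef_rot: [0.138, 0.99, 0.0, 0.0]
contact_force: [-0.1, -0.8, 4.7]
opening: 0.233
```

```bash
python3 -m inch '[[0,0,-0.04,0,10],[0,0,0,0,10]]'
```

```text
clock: 12.4
tool_pos: [0.5801, 0.1694, 0.1526]
eef_rot: [0.138, 0.99, 0.0, -0.0]
contact_force: [-0.5, 1.3, 4.0]
opening: 0.236
```

```bash
python3 -m inch '[[0,0,-0.04,0,10],[0,0,0,0,10]]'
```

```text
clock: 12.6
tool_pos: [0.5801, 0.1693, 0.1516]
eef_rot: [0.138, 0.99, 0.0, -0.0]
contact_force: [1.0, 0.2, 3.7]
opening: 0.234
```

```bash
python3 -m inch '[[0,0,-0.04,0,10],[0,0,0,0,10]]'
```

```text
clock: 12.8
tool_pos: [0.5802, 0.1693, 0.1508]
eef_rot: [0.138, 0.99, 0.0, 0.0]
contact_force: [-0.5, 0.3, 6.0]
opening: 0.233
```

```bash
python3 -m inch '[[0,0,-0.04,0,10],[0,0,0,0,10]]'
```

```text
clock: 13.0
tool_pos: [0.5804, 0.1693, 0.1502]
eef_rot: [0.138, 0.99, 0.0, 0.0]
contact_force: [-1.4, -0.5, 8.2]
opening: 0.235
```

```bash
python3 -m inch '[[0,0,-0.04,0,10],[0,0,0,0,10]]'
```

```text
clock: 13.2
tool_pos: [0.5805, 0.1693, 0.1496]
eef_rot: [0.139, 0.99, 0.0, 0.001]
contact_force: [-1.3, -1.7, 11.4]
opening: 0.235
```

```bash
python3 -m inch '[[0,0,-0.03,0,10],[0,0,0,0,10]]'
```

```text
clock: 13.4
tool_pos: [0.5807, 0.1694, 0.1492]
eef_rot: [0.139, 0.99, 0.0, 0.001]
contact_force: [-1.2, -0.2, 14.0]
opening: 0.234
```

Force climbs about 2.5–3 N per mm of command from TCP z≈0.151, so hole0 bottoms at 38 mm and is shallow. Moving to hole1.

```bash
python3 -m inch '[[0,0,0.2,0,10],[0,0,0.4,0,10],[0,0,0.7,0,10],[0,0,0.7,0,10],[0,0,0.5,0,10]]'
python3 -m inch '[[0,0,0.2,0,10],[-0.2,0.6,0,0,10],[-0.2,0.8,0,0,10],[-0.2,0.7,0,0,10],[-0.1,0.4,0,0,10]]'
python3 -m inch '[[0,0,0,0,10],[0,0,0,0,10],[0,0,-0.3,0,10],[0,0,-0.3,0,10],[0,0,-0.15,0,10]]'
```

```text
clock: 13.9
tool_pos: [0.5798, 0.1691, 0.2112]
eef_rot: [0.138, 0.99, -0.0, -0.0]
contact_force: [0.8, -0.1, -1.2]
opening: 0.237
clock: 14.4
tool_pos: [0.5607, 0.235, 0.2146]
eef_rot: [0.137, 0.991, 0.0, -0.001]
contact_force: [0.4, 1.1, -0.4]
opening: 0.231
clock: 14.9
tool_pos: [0.5623, 0.2307, 0.1955]
eef_rot: [0.139, 0.99, -0.001, -0.001]
contact_force: [-0.2, 0.5, -1.6]
opening: 0.235
```

```bash
python3 -m inch '[[0,0,-0.1,0,10],[0,0,0,0,10]]'
```

```text
clock: 15.1
tool_pos: [0.5624, 0.2315, 0.1937]
eef_rot: [0.139, 0.99, -0.0, -0.0]
contact_force: [-0.5, 0.4, -1.2]
opening: 0.237
```

```bash
python3 -m inch '[[0,0,-0.04,0,10],[0,0,-0.04,0,10],[0,0,-0.04,0,10],[0,0,-0.04,0,10],[0,0,-0.04,0,10]]'
python3 -m inch '[[0,0,-0.04,0,10],[0,0,-0.04,0,10],[0,0,-0.04,0,10],[0,0,-0.04,0,10],[0,0,-0.04,0,10]]'
```

```text
clock: 15.6
tool_pos: [0.5626, 0.2318, 0.1892]
eef_rot: [0.138, 0.99, 0.0, 0.0]
contact_force: [0.2, 0.1, -0.4]
opening: 0.236
clock: 16.1
tool_pos: [0.5626, 0.2318, 0.1842]
eef_rot: [0.138, 0.99, 0.0, 0.0]
contact_force: [0.3, -0.3, -0.9]
opening: 0.234
```

```bash
python3 -m inch '[[0,0,-0.04,0,10],[0,0,-0.04,0,10],[0,0,-0.04,0,10],[0,0,-0.04,0,10],[0,0,-0.04,0,10]]'
python3 -m inch '[[0,0,-0.04,0,10],[0,0,-0.04,0,10],[0,0,-0.04,0,10],[0,0,-0.04,0,10],[0,0,-0.04,0,10]]'
```

```text
clock: 16.6
tool_pos: [0.5626, 0.2318, 0.1792]
eef_rot: [0.138, 0.99, 0.0, -0.0]
contact_force: [-0.1, 0.3, -1.4]
opening: 0.233
clock: 17.1
tool_pos: [0.5627, 0.2318, 0.1743]
eef_rot: [0.138, 0.99, 0.0, 0.0]
contact_force: [0.9, -0.9, 1.7]
opening: 0.237
```

```bash
python3 -m inch '[[0,0,-0.04,0,10],[0,0,-0.04,0,10],[0,0,-0.04,0,10],[0,0,-0.04,0,10],[0,0,-0.04,0,10]]'
python3 -m inch '[[0,0,-0.04,0,10],[0,0,-0.04,0,10],[0,0,-0.04,0,10],[0,0,-0.04,0,10],[0,0,-0.04,0,10]]'
```

```text
clock: 17.6
tool_pos: [0.5631, 0.2319, 0.1702]
eef_rot: [0.139, 0.99, 0.0, 0.001]
contact_force: [-0.9, -1.0, 6.4]
opening: 0.232
clock: 18.1
tool_pos: [0.563, 0.2319, 0.1652]
eef_rot: [0.139, 0.99, 0.0, 0.001]
contact_force: [-0.5, 0.1, 6.1]
opening: 0.233
```

```bash
python3 -m inch '[[0,0,-0.04,0,10],[0,0,-0.04,0,10],[0,0,-0.04,0,10],[0,0,-0.04,0,10],[0,0,-0.04,0,10]]'
python3 -m inch '[[0,0,-0.04,0,10],[0,0,-0.04,0,10],[0,0,-0.04,0,10],[0,0,-0.04,0,10],[0,0,-0.04,0,10]]'
```

```text
clock: 18.6
tool_pos: [0.563, 0.2319, 0.1602]
eef_rot: [0.139, 0.99, 0.0, 0.001]
contact_force: [-1.1, -0.2, 6.4]
opening: 0.237
clock: 19.1
tool_pos: [0.563, 0.2319, 0.1552]
eef_rot: [0.139, 0.99, 0.0, 0.001]
contact_force: [-1.0, -0.9, 6.9]
opening: 0.235
```

```bash
python3 -m inch '[[0,0,-0.04,0,10],[0,0,-0.04,0,10],[0,0,-0.04,0,10],[0,0,-0.04,0,10],[0,0,0,0,10]]'
```

```text
clock: 19.6
tool_pos: [0.563, 0.2319, 0.1511]
eef_rot: [0.139, 0.99, 0.0, 0.001]
contact_force: [-1.7, -1.1, 5.9]
opening: 0.231
```

```bash
python3 -m inch '[[0,0,-0.04,0,10],[0,0,-0.04,0,10],[0,0,0,0,10]]'
```

```text
clock: 19.9
tool_pos: [0.5633, 0.232, 0.1498]
eef_rot: [0.139, 0.99, 0.0, 0.001]
contact_force: [-1.1, -1.1, 11.0]
opening: 0.236
```

```bash
python3 -m inch '[[0,0,-0.04,0,10],[0,0,-0.02,0,10],[0,0,0,0,10]]'
```

```text
clock: 20.2
tool_pos: [0.5636, 0.232, 0.1489]
eef_rot: [0.139, 0.99, 0.0, 0.001]
contact_force: [-2.6, -1.7, 15.0]
opening: 0.239
```

Hole1 also bottoms at 38 mm, so I'm moving to hole2.

```bash
python3 -m inch '[[0,0,0.2,0,10],[0,0,0.4,0,10],[0,0,0.7,0,10],[0,0,0.7,0,10],[0,0,0.5,0,10]]'
python3 -m inch '[[0,0,0.2,0,10],[-0.2,0.6,0,0,10],[-0.2,0.8,0,0,10],[-0.2,0.7,0,0,10],[-0.1,0.4,0,0,10]]'
python3 -m inch '[[0,0,0,0,10],[0,0,0,0,10],[0,0,-0.3,0,10],[0,0,-0.3,0,10],[0,0,-0.15,0,10]]'
python3 -m inch '[[0,0,-0.1,0,10],[0,0,0,0,10]]'
```

```text
clock: 20.7
tool_pos: [0.5629, 0.232, 0.2104]
eef_rot: [0.138, 0.99, 0.0, 0.0]
contact_force: [0.1, -0.3, -0.7]
opening: 0.232
clock: 21.2
tool_pos: [0.5431, 0.2975, 0.2133]
eef_rot: [0.137, 0.991, 0.0, -0.001]
contact_force: [0.4, 1.0, -1.2]
opening: 0.234
clock: 21.7
tool_pos: [0.5449, 0.2931, 0.1942]
eef_rot: [0.139, 0.99, -0.001, -0.001]
contact_force: [-1.2, -0.7, 0.1]
opening: 0.236
clock: 21.9
tool_pos: [0.545, 0.294, 0.1924]
eef_rot: [0.139, 0.99, -0.0, -0.0]
contact_force: [-0.2, 0.0, -0.9]
opening: 0.236
```

```bash
python3 -m inch '[[0,0,-0.04,0,10],[0,0,-0.04,0,10],[0,0,-0.04,0,10],[0,0,-0.04,0,10],[0,0,-0.04,0,10]]'
python3 -m inch '[[0,0,-0.04,0,10],[0,0,-0.04,0,10],[0,0,-0.04,0,10],[0,0,-0.04,0,10],[0,0,-0.04,0,10]]'
```

```text
clock: 22.4
tool_pos: [0.5451, 0.2944, 0.188]
eef_rot: [0.138, 0.99, 0.0, 0.0]
contact_force: [-0.7, -0.7, -1.1]
opening: 0.238
clock: 22.9
tool_pos: [0.5452, 0.2943, 0.1829]
eef_rot: [0.138, 0.99, 0.0, 0.0]
contact_force: [-0.1, 0.4, -0.5]
opening: 0.234
```

```bash
python3 -m inch '[[0,0,-0.04,0,10],[0,0,-0.04,0,10],[0,0,-0.04,0,10],[0,0,-0.04,0,10],[0,0,-0.04,0,10]]'
python3 -m inch '[[0,0,-0.04,0,10],[0,0,-0.04,0,10],[0,0,-0.04,0,10],[0,0,-0.04,0,10],[0,0,-0.04,0,10]]'
```

```text
clock: 23.4
tool_pos: [0.5452, 0.2943, 0.1779]
eef_rot: [0.138, 0.99, 0.0, 0.0]
contact_force: [0.7, -0.6, -1.2]
opening: 0.231
clock: 23.9
tool_pos: [0.5455, 0.2944, 0.1738]
eef_rot: [0.139, 0.99, 0.0, 0.0]
contact_force: [-0.3, -0.7, 5.6]
opening: 0.235
```

```bash
python3 -m inch '[[0,0,-0.04,0,10],[0,0,-0.04,0,10],[0,0,-0.04,0,10],[0,0,-0.04,0,10],[0,0,-0.04,0,10]]'
python3 -m inch '[[0,0,-0.04,0,10],[0,0,-0.04,0,10],[0,0,-0.04,0,10],[0,0,-0.04,0,10],[0,0,-0.04,0,10]]'
```

```text
clock: 24.4
tool_pos: [0.5454, 0.2944, 0.1688]
eef_rot: [0.139, 0.99, 0.0, 0.0]
contact_force: [-1.2, -0.8, 4.9]
opening: 0.232
clock: 24.9
tool_pos: [0.5454, 0.2944, 0.1638]
eef_rot: [0.138, 0.99, 0.0, 0.0]
contact_force: [-0.2, -0.2, 6.2]
opening: 0.233
```

```bash
python3 -m inch '[[0,0,-0.04,0,10],[0,0,-0.04,0,10],[0,0,-0.04,0,10],[0,0,-0.04,0,10],[0,0,-0.04,0,10]]'
python3 -m inch '[[0,0,-0.04,0,10],[0,0,-0.04,0,10],[0,0,-0.04,0,10],[0,0,-0.04,0,10],[0,0,-0.04,0,10]]'
```

```text
clock: 25.4
tool_pos: [0.5454, 0.2944, 0.1588]
eef_rot: [0.139, 0.99, 0.0, 0.0]
contact_force: [-1.2, 0.7, 5.4]
opening: 0.233
clock: 25.9
tool_pos: [0.5454, 0.2944, 0.1538]
eef_rot: [0.138, 0.99, 0.0, 0.0]
contact_force: [-2.0, -1.6, 5.7]
opening: 0.238
```

```bash
python3 -m inch '[[0,0,-0.04,0,10],[0,0,-0.04,0,10],[0,0,-0.04,0,10]]'
```

```text
clock: 26.2
tool_pos: [0.5454, 0.2944, 0.1508]
eef_rot: [0.139, 0.99, 0.0, 0.0]
contact_force: [-1.2, 0.0, 5.4]
opening: 0.231
```

```bash
python3 -m inch '[[0,0,-0.04,0,10],[0,0,-0.04,0,10]]'
```

```text
clock: 26.4
tool_pos: [0.5454, 0.2944, 0.1488]
eef_rot: [0.138, 0.99, 0.0, 0.0]
contact_force: [-0.1, -1.1, 5.6]
opening: 0.237
```

```bash
python3 -m inch '[[0,0,-0.04,0,10]]'
```

```text
clock: 26.5
tool_pos: [0.5454, 0.2944, 0.1478]
eef_rot: [0.138, 0.99, 0.0, 0.0]
contact_force: [-0.3, -0.7, 7.0]
opening: 0.235
```

```bash
python3 -m inch '[[0,0,-0.04,0,10]]'
```

```text
clock: 26.6
tool_pos: [0.5455, 0.2944, 0.1468]
eef_rot: [0.139, 0.99, 0.0, 0.0]
contact_force: [-0.4, -0.7, 5.1]
opening: 0.235
```

Past the shallow depth with no rise in force, so this is the deep hole. On to about z 0.1395.

```bash
python3 -m inch '[[0,0,-0.04,0,10],[0,0,-0.04,0,10],[0,0,-0.04,0,10],[0,0,-0.04,0,10],[0,0,-0.04,0,10]]'
```

```text
clock: 27.1
tool_pos: [0.5454, 0.2944, 0.1418]
eef_rot: [0.138, 0.99, 0.0, 0.0]
contact_force: [-0.6, -0.3, 4.9]
opening: 0.233
```

```bash
python3 -m inch '[[0,0,-0.04,0,10],[0,0,-0.04,0,10],[0,0,0,0,10]]'
```

```text
clock: 27.4
tool_pos: [0.5454, 0.2944, 0.1397]
eef_rot: [0.138, 0.99, 0.0, 0.0]
contact_force: [-0.6, -0.8, 5.9]
opening: 0.237
```

```bash
python3 -m inch '[[0,0,-0.04,0,10],[0,0,0,0,10]]'
```

```text
clock: 27.6
tool_pos: [0.5454, 0.2944, 0.1387]
eef_rot: [0.138, 0.99, 0.0, 0.0]
contact_force: [-0.7, -1.0, 5.8]
opening: 0.233
```

```bash
python3 -m inch '[[0,0,-0.04,0,10],[0,0,0,0,10]]'
```

```text
clock: 27.8
tool_pos: [0.5456, 0.2945, 0.1382]
eef_rot: [0.139, 0.99, 0.0, 0.001]
contact_force: [-2.0, -1.7, 9.2]
opening: 0.234
```

```bash
python3 -m inch '[[0,0,-0.04,0,10],[0,0,-0.02,0,10],[0,0,0,0,10]]'
```

```text
clock: 28.1
tool_pos: [0.5459, 0.2945, 0.1373]
eef_rot: [0.139, 0.99, 0.0, 0.001]
contact_force: [-2.5, -2.2, 12.5]
opening: 0.234
```

```bash
python3 -c "
from h import *;print(r.get_state()['contact_force'])"
```

```text
[-2.49781085 -2.16234369 12.54837497]
```

```bash
python3 -m inch '[[0,0,-0.03,0,10],[0,0,0,0,10],[0,0,0,0,10],[0,0,0,0,10],[0,0,0,0,10]]'
```

```text
clock: 28.6
tool_pos: [0.546, 0.2945, 0.137]
eef_rot: [0.139, 0.99, 0.001, 0.001]
contact_force: [-2.3, -3.3, 14.0]
opening: 0.232
```

```bash
python3 -m inch '[[0,0,0,0,10],[0,0,0,0,10],[0,0,0,0,10],[0,0,0,0,10],[0,0,0,0,10]]'
```

```text
clock: 29.1
tool_pos: [0.546, 0.2945, 0.1369]
eef_rot: [0.139, 0.99, 0.001, 0.001]
contact_force: [-1.6, -1.6, 15.0]
opening: 0.237
```

Held about 15 N for roughly 1 s. Now easing off, releasing and backing away upward.

```bash
python3 -m inch '[[0,0,0.04,0,10],[0,0,0.04,0,10],[0,0,0.04,0,10],[0,0,0.02,0,10],[0,0,0,0,10]]'
python3 -m inch '[[0,0,0,0,24],[0,0,0,0,35],[0,0,0,0,50],[0,0,0,0,60],[0,0,0,0,60]]'
python3 -m inch '[[0,0,0,0,60],[0,0,0.3,0,60],[0,0,0.8,0,60],[0,0,1,0,60],[0,0,1,0,60]]'
python3 -m inch '[[0,0,1,0,60],[0,-1,0.5,0,60],[0,-1,0,0,60],[0,-1,0,0,60],[0,-1,0,0,60]]'
python3 -m inch '[[0,-1,0,0,60],[0,-1,0,0,60],[0,-1,0,0,60],[0,-1,0,0,60],[0,0,0,0,60]]'
python3 - <<'E'
from t import *
s=cam("side");t=cam("top");save(s,"side4.png");save(t,"top4.png")
a=cv2.resize(s["pixels"][230:480,110:360,::-1],(500,500));b=cv2.resize(t["pixels"][160:320,120:280,::-1],(300,300))
o=np.zeros((500,800,3),np.uint8);o[:,:500]=a;o[:300,500:]=b;cv2.imwrite("pics/c4.png",o)
for z in(.062,.137,.162):print(proj(s,[.5455,.2944,z]),z)
C=cloud(s)
T0=dict(np.load("top0.npz"))
for n,(u,v) in dict(g=(256,190),p=(341,172),y=(408,183)).items():
    d=np.abs(t["pixels"][v-22:v+23,u-22:u+23].astype(int)-T0["pixels"][v-22:v+23,u-22:u+23]).mean();print(n,d)
E
```

```text
clock: 29.6
tool_pos: [0.5454, 0.2944, 0.1388]
eef_rot: [0.138, 0.99, 0.0, 0.0]
contact_force: [-0.4, -0.3, 5.6]
opening: 0.24
clock: 30.1
tool_pos: [0.545, 0.2943, 0.138]
eef_rot: [0.138, 0.99, -0.0, -0.0]
contact_force: [0.4, -0.2, 0.1]
opening: 0.614
clock: 30.6
tool_pos: [0.545, 0.2943, 0.217]
eef_rot: [0.138, 0.99, 0.0, -0.0]
contact_force: [0.3, 0.0, 0.1]
opening: 0.682
clock: 31.1
tool_pos: [0.5451, 0.1934, 0.2541]
eef_rot: [0.138, 0.99, 0.0, 0.0]
contact_force: [-0.2, 0.4, 0.6]
opening: 0.681
clock: 31.6
tool_pos: [0.5453, 0.0895, 0.2537]
eef_rot: [0.142, 0.99, -0.002, 0.0]
contact_force: [0.7, -0.6, 0.5]
opening: 0.677
[232.73947292 432.02456548] 0.062
[223.35042603 393.94467259] 0.137
[219.79952941 379.54302302] 0.162
g 30.06238683127572
p 17.996543209876542
y 33.23292181069959
```

View pics/c4.png

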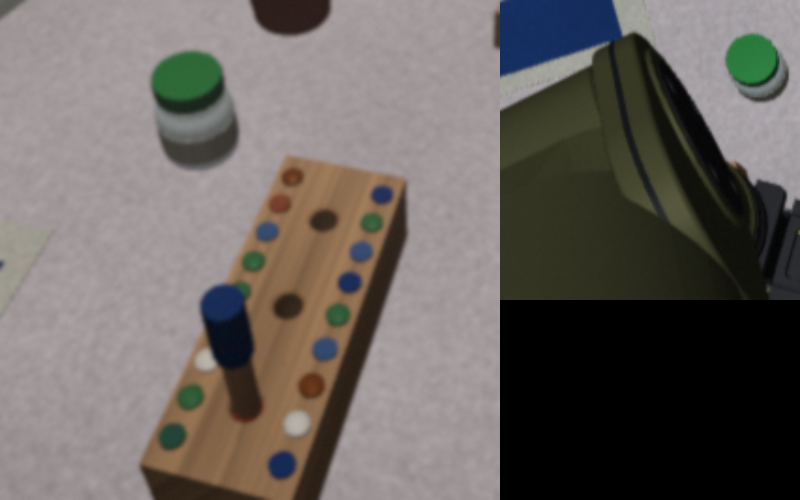

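The post stands upright in hole2, red only at the mouth near (245,412). The cap top sits at about (223,302), and a fully sunk post predicts (220,299). The green jar is unmoved at (187,78). I'll check the ring and bystanders numerically.

Run:
```python
from t import *
s=cam("side");S=dict(np.load("side0.npz"));C=cloud(s)
p=C[374:386,212:228].reshape(-1,3);p=p[(p[:,2]>.14)&(p[:,2]<.18)];print("cap top z",np.percentile(p[:,2],[50,75,90]))
for n,(u,v) in dict(g=(205,283),p=(252,215),y=(302,183)).items():
    a,b=[x["pixels"][v-28:v+28,u-25:u+25].astype(int) for x in(s,S)];print(n,np.abs(a-b).mean(),np.percentile(np.abs(a-b),99))
cv2.imwrite("pics/c5.png",np.hstack([cv2.resize(s["pixels"][405:455,205:255,::-1],(400,400),interpolation=2),cv2.resize(s["pixels"][130:350,150:370,::-1],(400,400))]))
```

```text
cap top z [0.16195224 0.16242886 0.16290301]
g 15.73857142857143 25.0
p 9.744880952380953 93.0
y 65.09107142857142 131.0
```

View pics/c5.png

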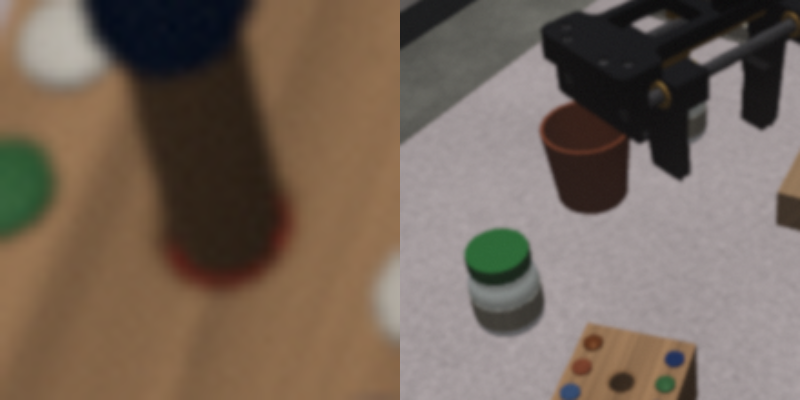

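The cap top is at z = 0.162 m, which is exactly a 50 mm depth, with only the rim of the red ring showing at the mouth. The pot and green jar are in place. The yellow jar is partly hidden behind the gripper, but the arm never went near it.

```bash
python3 -c "
from h import *;print(r.get_state()['clock'],r.get_state()['contact_force']);print(r.finish_job())"
```

```text
31.75 [-0.12258531  0.73423745 -0.24412904]
the job is handed in; nothing more can be done
None
```

The post is standing in hole2, the one drilled to full depth, and I handed the job in at 31.75 s with the gripper clear of everything.

- **Holes:** I took the post from the rack by the blue cap and tried hole0, hole1 and hole2 in turn, pushing at about 10 mm/s. hole0 and hole1 bottomed at 38 mm. In hole2 the post went on down to 50 mm.
- **Press:** I pressed it home in hole2, reading 14–15 N for about 1 s, then eased off and released it. The highest tip force I saw in any hole was about 15 N.
- **Final checks:** The cap top measured z = 0.162 m, as expected at 50 mm depth. The red ring is level with the top of the base, and the post is upright.
- **Bystanders:** By eye, the green jar and the pot are where they were. The pixel comparison meant to confirm all three was no use: the arm hid or shaded parts of the views. The yellow jar was mostly hidden by the gripper in the last picture, so I could not check it, but the tool stayed well away from it and no unexpected contact force appeared.

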